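# Hook the dip basket onto the rinse tank and seat it in the locating notch

### The job

Hang the small metal dip basket inside the rinse tank by hooking its bent lip over the tank wall that carries the orange strip, then slide it along the strip until it drops fully home into the strip's notch, and let go of it. Be gentle with the tank, above all when the hook meets the side of the notch, and leave the mouse and the tape roll where they are.

Things in the scene. Friction and masses are not known exactly. Their poses are not given: they have to be found in the camera images.
- tank: Open stainless rinse tank, fixed, 100 (x) x 150 (y) x 100 mm high, walls 4 mm, inner floor 8 mm up. Origin: centre of its underside; z up; its -x wall, which looks to the robot's right, is the one to hook on (mid-plane at x = -48 mm, running along y). An orange strip, the tank's part, caps the middle of that wall. Tank and strip stand at most 25 N of push.
- rim (a point): Middle of the hook wall, at the strip's top (z = 101 mm), axes as the tank's. The strip is 6 mm thick (x), 112 mm long; in its middle a notch 20 mm wide (y), 7 mm deep, square sides. The strip is clamped off-centre: the notch's middle lies anywhere from y = -18 to +18 mm from this point, not measured. The flat top always spans y = -38 to +38 but for the notch; it does not shift.
- basket: Loose aluminium dip basket, 130 to 250 g: open tray 60 (x) x 64 (y) x 40 mm high, standing upright on the desk. Origin: centre of its underside; z up. A steel hook rises from its -x side. Let go on the rim it hangs by itself, leaning a few degrees inwards. Pushed along loosely at the post it tips sideways and binds, so keep hold of it and press lightly (about 4 N) while sliding.
- hook (a point): Centre of the underside of the hook's bridge, (-38, 0, 75) mm in the basket's frame, axes as the basket's. Back plate 30 mm wide, outer face 5 mm to +x of this point; bridge 16 mm wide (y), 4 mm thick; lip 26 mm wide, inner face 5 mm to -x, reaching 27 mm down, end flared outwards. Height over the desk: 101 mm riding on the strip, 94 mm home in the notch.
- grip (a point): Point to grasp on the basket's black upright square post (14 x 14 mm), 4 mm to +x of and 39 mm above the hook's point, axes as the basket's; 15 mm below the post's top and 29 mm above its sleeve. The post is a damped spring plunger: pressed down it sinks up to 8 mm into its sleeve, about 1 N per mm, then it is rigid; it springs back to this height.
- mouse: Silver computer mouse, 104 x 60 x 37 mm, loose bystander. Origin: underside centre.
- tape_roll: Roll of black tape, 63 mm wide, 18 mm high, lying flat, loose bystander. Origin: underside centre.

How it is judged:
At the end, for the whole second after the job is handed in: The basket hangs at rest inside the tank on the strip, its bridge down in the notch (underside 91 to 96.5 mm above the tank's underside, within 7 mm of the wall's mid-plane and 32 mm of its middle), tray inside, upright and square to the wall within 0.2 rad (z of hook in the frame of tank between 0.091 and 0.0965 m and x of hook in the frame of tank between -0.055 and -0.041 m and y of hook in the frame of tank between -0.032 and 0.032 m and x of basket in the frame of tank above -0.03 m and angle between basket's own z axis and vertical below 0.2 rad and angle between the y axis of basket and the y axis of tank, either way round below 0.2 rad and linear speed of basket below 0.02 m/s); the robot touches nothing.
It fails at once if the basket is pressed against the tank or its strip with more than 25 N (contact force between basket and tank above 25 N).
It fails at once if the robot presses on the tank with more than 25 N (contact force between any of the arm, the fingers and tank above 25 N).
It fails at once if the mouse or the tape roll is moved by more than 30 mm (distance of any of mouse, tape_roll from where it was at the start of the episode above 0.03 m).
It also fails if it takes over 45 s, if anything falls off the work surface, if the arm or the gripper's body presses on something with over 40 N, if the wrist force passes 120 N, or if a joint passes its speed limit or range.

### The arm

A 7-joint arm with a two-finger parallel gripper is mounted at the origin on a cart in front of the work surface, level with it; the furniture and walls round the work are solid. World frame = base frame: x ahead of the robot, y to its left, z up, the work surface at z = 0. Lengths are in m, angles in rad, forces in N, time in s.
With the tool pointing down it reaches from about 0.35 to 0.9 m from the base axis. Payload 8.1 kg.
Tool frame: the origin (TCP) lies midway between the tips of the shut fingers; the grasp point (between the pads) lies 19 mm behind it; z points along the fingers, y is the direction in which the jaws open and shut (so a half turn about z gives the same grasp; the last joint's range is limited). The gripper opens to 92 mm and grips with 3 to 60 N. Pads are 19 mm wide; open, the fingers measure 130 mm over their backs; the gripper's body (75 mm by 190 mm) begins 47 mm behind the grasp point.
Start: joints at [1.218, 0.434, 0.025, 1.573, -0.012, 1.134, -0.075], TCP at [0.154, -0.606, 0.227] pointing down, gripper open.
Joint ranges: [-2.62, 2.62], [-0.44, 2.09], [-1.27, 1.32], [0.08, 2.57], [-1.32, 4.46], [0.12, 2], [-2.74, 2.74]. Speed limits (rad/s): [2.22, 2.22, 3.01, 3.01, 3.14, 3.14, 3.14].

### API

Orientations are given as a rotation vector (axis times angle).
In Python, from cell import monitor, get_image, get_calibration, workorder, look_for, masks_of gives the robot as it stands.
- The arm moves only by the shell command python3 -m crank 'ROWS' [FORCE]. ROWS is JSON, a list of rows, each a list of 3 entries, a list of its own where there are three numbers: the shift along the tool's x, y, z in cm, then the turn about the tool's z in degrees, then the closure in counts, from 0 (fully open) to 255 (shut). A call has 1 to 5 rows; each row shifts and turns the commanded pose from where the row before left it, along the tool's axes as they then stand; what a row does not reach is not made up. A row lasts 1/10 s, in which the tool goes at most 50 mm and 8.59 degrees, less where a joint would pass 70% of its speed; a pose out of reach is approached as far as the arm can. A call with a gripper value outside its range is refused whole. The fingers move at their own pace and stop on an object; FORCE is the grip in N (left out, the last holds). Time passes only in rows, so rows that do not move let the fingers close. It gives the time, the measured TCP pose, the force and the opening at its end, in the units of the state.
- monitor.observe(): the state, without advancing time (a new reading comes with each control period).
- get_image(name): name is "side" or "top"; returns (picture, depth): 384x512x3 uint8, red, green, blue; 384x512 float32, m along the optical axis (not along the pixel's ray), 0 where there is no reading.
- get_calibration(name): a dict with "fx", "fy", "cx", "cy" (pixels), "R" (3x3) and "t" (3): a world point X has camera coordinates R X + t. Camera axes: x right, y down, z forward; pixel columns grow to the right and rows downward; lengths in m; the calibration is good to about 2 mm. A picture is of the moment at which its call begins. get_calibration takes no time and is no camera call.
- workorder.sign_off(): hands the job in, once; it reports no verdict.
Trained networks look in the newest picture that a camera, given by its name, has taken for a name from the list of things; names that differ only in an ending like _2 or _b are one class to them, and where a whole thing is asked for, a point or a joint stands for the part that bears it (a point fixed in the world has none). Each returns a list of dicts, best first, with "score" (0 to 1); they miss things now and then, are a little off and sometimes report something else, mostly with a low value. They report only what shows in the picture. A call takes as long as a camera call.
- look_for(label, camera): "location" ([x, y, z] in m, in world coordinates, good to about 4 mm: the middle of the surface that is visible of it).
- masks_of(label, camera): "region" (384x512 bool, what is visible of it).
The state is a dict: "clock": time; "joints": joint angles; "dq": joint speeds; "joint_efforts": joint torques, N m; "position": TCP position; "ee_rot": TCP orientation; "force": force on the tool from outside, world axes, zero at the start; "ft_torque": the same for the moment, N m; "width": opening from 0.0 (shut) to 1.0 (fully open).
Only numpy, scipy, OpenCV 4.12 (cv2) and the standard library are available. Lean on these libraries where they do the work, as an engineer would, in place of code of your own. Each camera call takes 0.05 s, during which the arm holds its last target.

## Working session

There is one attempt and no reset: what is moved stays moved. The work goes in short steps, Python scripts to look and compute and a shell command to move; the robot and the scene stay as the last step left them, time stands still between calls to the robot, and variables do not carry over. Pictures are saved under pics/ and viewed, and the job is handed in when it is done.

```bash
ls; mkdir -p pics; cat > h.py <<'E'
import numpy as np, cv2
from scipy.spatial.transform import Rotation as Ro
from cell import monitor, get_image, get_calibration, workorder, look_for, masks_of
def save(n,fn,crop=None,s=1):
    im,d=get_image(n); 
    np.savez('pics/'+fn+'.npz',im=im,d=d)
    o=im[:,:,::-1]
    if crop: o=o[crop[1]:crop[3],crop[0]:crop[2]]
    if s!=1: o=cv2.resize(o,None,fx=s,fy=s,interpolation=cv2.INTER_NEAREST)
    cv2.imwrite('pics/'+fn+'.png',o); return im,d
def cloud(n,d,mask):
    c=get_calibration(n); v,u=np.nonzero(mask&(d>0)); z=d[v,u]
    P=np.stack([(u-c['cx'])/c['fx']*z,(v-c['cy'])/c['fy']*z,z],1)
    return (P-np.array(c['t']))@np.array(c['R']),u,v
def st():
    s=monitor.observe(); R=Ro.from_rotvec(s['ee_rot']).as_matrix()
    print('t',round(s['clock'],2),'p',np.round(s['position'],4),'f',np.round(s['force'],1),'w',round(s['width'],3)); print(np.round(R,3)); return s,R
E
python3 - <<'E'
from h import *
st()
for n in ('top','side'):
    im,d=save(n,n+'0')
    for l in ('tank','basket','mouse','tape_roll','hook','grip'):
        r=look_for(l,n); print(n,l,[(np.round(x['location'],3),round(x['score'],2)) for x in r[:3]])
    c=get_calibration(n); print(-np.array(c['R']).T@c['t'])
E
```

```text
pics
t 0.0 p [ 0.1543 -0.6051  0.226 ] f [ 0.  -0.6 -0.3] w 1.002
[[ 0.969  0.247 -0.001]
 [ 0.247 -0.969  0.001]
 [-0.    -0.002 -1.   ]]
top tank [(array([0.488, 0.056, 0.013]), 0.73)]
top basket [(array([ 0.479, -0.258,  0.001]), 0.59)]
top mouse [(array([ 0.623, -0.262,  0.031]), 0.73)]
top tape_roll [(array([ 0.368, -0.26 ,  0.017]), 0.68)]
top hook [(array([ 0.48 , -0.258,  0.005]), 0.87)]
top grip [(array([ 0.486, -0.281,  0.131]), 0.43)]
[ 0.35829792 -0.14150422  1.0298187 ]
side tank [(array([0.464, 0.048, 0.049]), 0.82)]
side basket [(array([ 0.486, -0.258,  0.032]), 0.77)]
side mouse [(array([ 0.642, -0.267,  0.023]), 0.88)]
side tape_roll [(array([ 0.37 , -0.258,  0.018]), 0.71)]
side hook [(array([ 0.49 , -0.261,  0.03 ]), 0.89)]
side grip [(array([ 0.492, -0.277,  0.12 ]), 0.41)]
[ 1.1573144  -0.0208765   0.84151735]
```

View pics/top0.png

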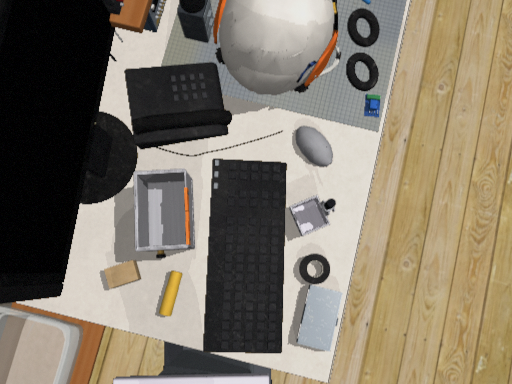

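View pics/side0.png

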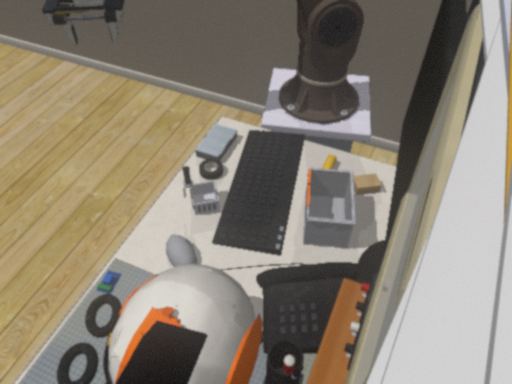

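The top view shows the tank at px (163,210) with its orange strip at (187,215), the basket at (310,215) with its post at (330,205), the mouse at (313,145) and the tape at (315,268). The side view agrees. Next I measure them precisely.

```bash
python3 - <<'E'
from h import *
for n in ('top','side'):
    z=np.load(f'pics/{n}0.npz'); im,d=z['im'],z['d']
    cr=(120,160,345,260) if n=='top' else (170,140,370,260)
    o=cv2.resize(im[cr[1]:cr[3],cr[0]:cr[2],::-1],None,fx=3.5,fy=3.5,interpolation=cv2.INTER_CUBIC); cv2.imwrite(f'pics/{n}0c.png',o)
    hsv=cv2.cvtColor(im,cv2.COLOR_RGB2HSV)
    org=(hsv[...,0]>5)&(hsv[...,0]<18)&(hsv[...,1]>170)&(hsv[...,2]>130)
    P,u,v=cloud(n,d,org)
    k=(abs(P[:,0]-.48)<.12)&(abs(P[:,1]-.03)<.1)&(P[:,2]>.08)&(P[:,2]<.12);Q=P[k]
    print(n,'strip',k.sum(),Q.min(0).round(3),Q.max(0).round(3),Q.mean(0).round(4))
    if n=='top':
        r=cv2.fitLine(Q[:,:2].astype(np.float32),cv2.DIST_L2,0,.01,.01).ravel(); print(r, np.degrees(np.arctan2(r[1],r[0])))
    P,u,v=cloud(n,d,np.ones(d.shape,bool))
    # tank rim
    k=(abs(P[:,0]-.48)<.11)&(abs(P[:,1]-.06)<.085)&(P[:,2]>.09)&(P[:,2]<.112);Q=P[k].astype(np.float32)
    print(n,'rim',len(Q),np.median(Q[:,2]),cv2.minAreaRect(Q[:,:2]))
    k=(abs(P[:,0]-.48)<.06)&(abs(P[:,1]+.26)<.06)&(P[:,2]>.015)
    Q=P[k].astype(np.float32)
    q=Q[(Q[:,2]>.03)&(Q[:,2]<.046)]; print(n,'tray rim',len(q),cv2.minAreaRect(q[:,:2]))
    q=Q[(Q[:,2]>.06)]; print(n,'hook/post',len(q)); 
    for a in q[np.argsort(-q[:,2])][:60:2]: print(a.round(4),end=' ')
    print()
E
```

```text
top strip 204 [ 0.414 -0.01   0.083] [ 0.524 -0.     0.106] [ 0.4685 -0.0063  0.0983]
[ 0.99910724  0.04224579  0.46852028 -0.00632801] 2.4212258Traceback (most recent call last):
  File "<stdin>", line 16, in <module>
cv2.error: OpenCV(4.12.0) /io/opencv/modules/imgproc/src/convhull.cpp:143: error: (-215:Assertion failed) total >= 0 && (depth == CV_32F || depth == CV_32S) in function 'convexHull'
```

```bash
sleep 1; ls pics
```

```text
side0.npz
side0.png
top0.npz
top0.png
top0c.png
```

```bash
python3 - <<'E'
from h import *
mar=lambda q: [np.round(x,4) for x in cv2.minAreaRect(np.ascontiguousarray(q[:,:2],dtype=np.float32)*1000)] if len(q)>2 else None
for n in ('top','side'):
    z=np.load(f'pics/{n}0.npz'); im,d=z['im'],z['d']
    cr=(120,160,345,260) if n=='top' else (170,140,370,260)
    o=cv2.resize(im[cr[1]:cr[3],cr[0]:cr[2],::-1],None,fx=3.5,fy=3.5,interpolation=cv2.INTER_CUBIC); cv2.imwrite(f'pics/{n}0c.png',o)
    hsv=cv2.cvtColor(im,cv2.COLOR_RGB2HSV)
    org=(hsv[...,0]>5)&(hsv[...,0]<18)&(hsv[...,1]>170)&(hsv[...,2]>130)
    P,u,v=cloud(n,d,org)
    k=(abs(P[:,0]-.48)<.12)&(abs(P[:,1]-.03)<.1)&(P[:,2]>.08)&(P[:,2]<.12);Q=P[k]
    print(n,'strip',k.sum(),Q.min(0).round(3),Q.max(0).round(3),Q.mean(0).round(4), mar(Q))
    P,u,v=cloud(n,d,np.ones(d.shape,bool))
    k=(abs(P[:,0]-.48)<.11)&(abs(P[:,1]-.06)<.085)&(P[:,2]>.09)&(P[:,2]<.112);Q=P[k]
    print(n,'rim',len(Q),np.median(Q[:,2]),mar(Q))
    k=(abs(P[:,0]-.48)<.06)&(abs(P[:,1]+.26)<.06)&(P[:,2]>.015)
    Q=P[k]
    q=Q[(Q[:,2]>.034)&(Q[:,2]<.046)]; print(n,'tray rim',len(q),mar(q))
    q=Q[(Q[:,2]>.06)]; print(n,'hook/post',len(q)); 
    for a in q[np.argsort(-q[:,2])][:60:2]: print((a*1000).round().astype(int),end=' ')
    print()
E
```

```text
top strip 204 [ 0.414 -0.01   0.083] [ 0.524 -0.     0.106] [ 0.4685 -0.0063  0.0983] [array([469.0003,  -5.7708]), array([109.4441,   5.8577]), np.float64(2.6694)]
top rim 1080 0.09940912748615191 [array([484.1248,  44.5249]), array([158.1456, 106.679 ]), np.float64(2.7108)]
top tray rim 257 [array([ 474.4898, -251.4938]), array([67.7414, 64.0569]), np.float64(21.8765)]
top hook/post 158
[ 486 -283  134] [ 483 -281  133] [ 490 -285  133] [ 483 -285  133] [ 494 -285  132] [ 486 -287  132] [ 494 -283  132] [ 481 -287  132] [ 490 -276  132] [ 490 -281  132] [ 481 -279  132] [ 492 -280  132] [ 490 -283  131] [ 489 -276  131] [ 485 -287  131] [ 490 -289  131] [ 492 -283  131] [ 489 -278  131] [ 492 -282  131] [ 483 -289  130] [ 481 -285  130] [ 485 -285  130] [ 483 -279  130] [ 481 -283  130] [ 481 -278  129] [ 489 -282  129] [ 489 -289  129] [ 483 -276  129] [ 479 -279  129] [ 481 -281  128] 
side strip 28 [ 0.433 -0.006  0.093] [ 0.521 -0.001  0.103] [ 0.4801 -0.0035  0.0997] [array([477.0332,  -3.4404]), array([87.8853,  2.1813]), np.float64(3.5362)]
side rim 737 0.09882033565556553 [array([484.8651,  45.6744]), array([161.4034, 106.0864]), np.float64(2.498)]
side tray rim 199 [array([ 475.9416, -250.6091]), array([68.7286, 64.6059]), np.float64(21.795)]
side hook/post 179
[ 488 -282  134] [ 484 -281  134] [ 485 -276  132] [ 492 -277  132] [ 487 -287  132] [ 490 -289  132] [ 498 -280  131] [ 495 -285  131] [ 487 -278  131] [ 497 -278  131] [ 491 -284  130] [ 490 -282  130] [ 483 -279  129] [ 486 -281  129] [ 492 -277  129] [ 496 -283  129] [ 480 -285  128] [ 479 -281  128] [ 494 -277  127] [ 494 -286  126] [ 495 -277  126] [ 495 -279  125] [ 494 -284  124] [ 492 -276  122] [ 495 -282  122] [ 497 -279  121] [ 494 -287  119] [ 490 -274  118] [ 495 -284  118] [ 493 -273  118]
```

```bash
sleep 2; ls pics
```

```text
side0.npz
side0.png
side0c.png
top0.npz
top0.png
top0c.png
```

View pics/top0c.png

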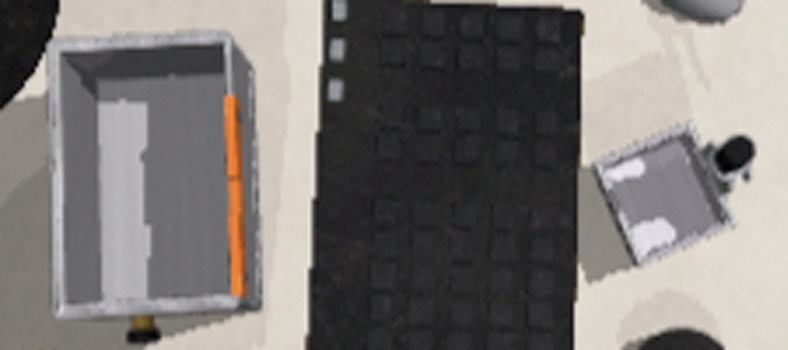

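View pics/side0c.png

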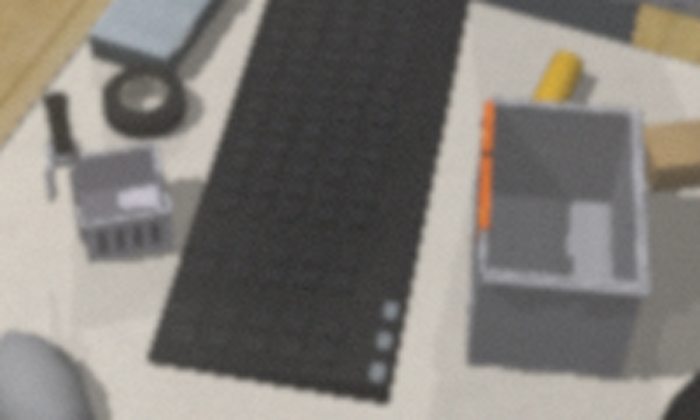

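Both views show the notch edge as a dark line: top crop (234,180) and side crop (487,155). Together they put the notch at x≈0.459–0.479, centred on the strip, which is about 15 mm towards the robot from the wall's middle. Now the post and the overhead clearance.

```bash
python3 - <<'E'
from h import *
for n in ('top','side'):
    z=np.load(f'pics/{n}0.npz'); im,d=z['im'],z['d']
    P,u,v=cloud(n,d,np.ones(d.shape,bool)); col=im[v,u].max(1)
    k=(np.hypot(P[:,0]-.487,P[:,1]+.282)<.02)&(P[:,2]>.09)&(col<70); Q=P[k]
    q=Q[Q[:,2]>.122]
    print(n,'post',len(Q),Q.mean(0).round(4),'top',len(q),q.mean(0).round(4),np.percentile(q,[3,97],axis=0).round(4).tolist())
    # overhead
    k=(P[:,0]>.2)&(P[:,0]<.75)&(P[:,1]>-.4)&(P[:,1]<.3)&(P[:,2]>.14)
    Q=P[k]; 
    for x0 in np.arange(.2,.75,.05):
        q=Q[(Q[:,0]>=x0)&(Q[:,0]<x0+.05)]
        if len(q): print(n,round(x0,2),'y',np.percentile(q[:,1],[1,99]).round(3),'z',np.percentile(q[:,2],[2,99]).round(3),len(q))
E
```

```text
top post 76 [ 0.4847 -0.281   0.1227] top 53 [ 0.4855 -0.2821  0.1305] [[0.4792, -0.2887, 0.1274], [0.4923, -0.2755, 0.1328]]
top 0.3 y [0.183 0.273] z [0.143 0.402] 632
top 0.35 y [0.174 0.183] z [0.215 0.427] 2383
top 0.4 y [0.166 0.175] z [0.217 0.448] 2691
top 0.45 y [0.158 0.167] z [0.219 0.47 ] 2986
top 0.5 y [0.15  0.159] z [0.22  0.491] 3332
top 0.55 y [0.143 0.151] z [0.221 0.513] 3687
top 0.6 y [0.135 0.143] z [0.223 0.532] 4028
top 0.65 y [0.127 0.136] z [0.221 0.535] 3518
top 0.7 y [-0.217  0.128] z [0.142 0.456] 2492
side post 12 [ 0.4947 -0.2788  0.1097] top 3 [ 0.4958 -0.2786  0.1262] [[0.4946, -0.2797, 0.1225], [0.4978, -0.2771, 0.131]]
side 0.3 y [0.184 0.184] z [0.357 0.357] 1
side 0.35 y [0.176 0.184] z [0.217 0.501] 301
side 0.4 y [0.168 0.219] z [0.22  0.521] 482
side 0.45 y [0.16  0.185] z [0.222 0.541] 706
side 0.5 y [0.152 0.179] z [0.225 0.541] 920
side 0.55 y [0.144 0.17 ] z [0.227 0.541] 1008
side 0.6 y [0.136 0.155] z [0.224 0.541] 1037
side 0.65 y [0.128 0.139] z [0.223 0.54 ] 1043
side 0.7 y [-0.148  0.129] z [0.155 0.517] 224
```

```bash
for i in 1 2 3; do :; done
python3 -m crank '[[[3,-1.8,0],0,0],[[3.4,-1.9,0],0,0],[[3.4,-1.9,0],0,0],[[3.4,-1.9,0],0,0],[[3.4,-1.9,0],0,0]]' 40
python3 -m crank '[[[3.4,-1.9,0],0,0],[[3.4,-1.9,0],0,0],[[3.4,-1.9,0],0,0],[[3.4,-1.9,0],0,0],[[3.4,-1.9,0],0,0]]'
python3 -m crank '[[[3,-1.9,0],0,0],[[2.5,-1.5,0],0,0],[[0,0,0],-8,0],[[0,0,0],-8,0],[[0,0,0],-8,0]]'
python3 -m crank '[[[0,0,0],-8,0],[[0,0,0],-8,0],[[0,0,0],-8,0],[[0,0,0],-8,0],[[0,0,0],-8,0]]'
python3 -m crank '[[[0,0,0],-8,0],[[0,0,0],-8,0],[[0,0,0],-8,0],[[0,0,0],-8,0],[[0,0,0],0,0]]'
cat >> h.py <<'E'
def to(p,yaw_y=None):
    s,R=st(); d=np.array(p)-s['position']; a=np.degrees(np.arctan2(R[1,1],R[0,1]))
    print('tool shift cm',np.round(R.T@d*100,2),'tool y yaw',round(a,2), 'turn', None if yaw_y is None else round(-(yaw_y-a),2), 'j',np.round(s['joints'],2))
E
python3 -c "
from h import *
to((.4865,-.2815,.2),21.8)"
```

```text
clock: 1.2
position: [0.2931, -0.4724, 0.2269]
ee_rot: [3.117, 0.391, 0.0]
force: [1.1, -0.5, 0.0]
width: 0.999
clock: 1.7
position: [0.4344, -0.3383, 0.227]
ee_rot: [3.117, 0.391, 0.001]
force: [-0.2, -0.2, 0.2]
width: 0.998
clock: 2.2
position: [0.4785, -0.2926, 0.2268]
ee_rot: [2.964, 1.04, -0.0]
force: [0.3, -0.5, 0.6]
width: 1.003
clock: 2.7
position: [0.4782, -0.293, 0.2268]
ee_rot: [2.43, 1.99, -0.0]
force: [0.4, -0.1, -1.0]
width: 1.001
clock: 3.2
position: [0.4781, -0.2931, 0.2267]
ee_rot: [1.793, 2.58, 0.0]
force: [0.9, -0.3, -0.3]
width: 1.0
t 3.2 p [ 0.4781 -0.2931  0.2267] f [ 0.9 -0.3 -0.3] w 1.0
[[-0.349  0.937  0.   ]
 [ 0.937  0.349  0.   ]
 [-0.     0.    -1.   ]]
tool shift cm [0.8  1.19 2.67] tool y yaw 20.42 turn -1.38 j [ 0.81  0.38 -0.48  1.7   0.19  1.11  0.63]
```

```bash

python3 -m crank '[[[0.8,1.2,0],-1.4,0],[[0,0,2.6],0,0],[[0,0,3],0,0],[[0,0,3],0,0],[[0,0,0],0,0]]' 40
python3 -m crank '[[[0,0,2.6],0,0],[[0,0,2],0,60],[[0,0,0],0,120],[[0,0,0],0,120],[[0,0,0],0,120]]' 15
python3 -c "
from h import *
to((.4865,-.2815,.095),21.8)
im,d=save('side','side1',(150,100,350,250),4)"
```

```text
clock: 3.7
position: [0.485, -0.2793, 0.1374]
ee_rot: [-1.761, -2.594, 0.001]
force: [-0.6, 0.8, 0.2]
width: 0.998
clock: 4.2
position: [0.488, -0.2814, 0.0965]
ee_rot: [1.762, 2.598, 0.001]
force: [-0.1, 0.1, -0.2]
width: 0.702
t 4.2 p [ 0.488  -0.2814  0.0965] f [-0.1  0.1 -0.2] w 0.702
[[-0.37   0.929  0.002]
 [ 0.929  0.37  -0.001]
 [-0.002  0.002 -1.   ]]
tool shift cm [ 0.04 -0.14  0.15] tool y yaw 21.69 turn -0.11 j [ 0.75  0.52 -0.45  1.85  0.29  0.84  0.53]
```

```bash
sleep 6
```

```text
(no output)
```

View pics/side1.png

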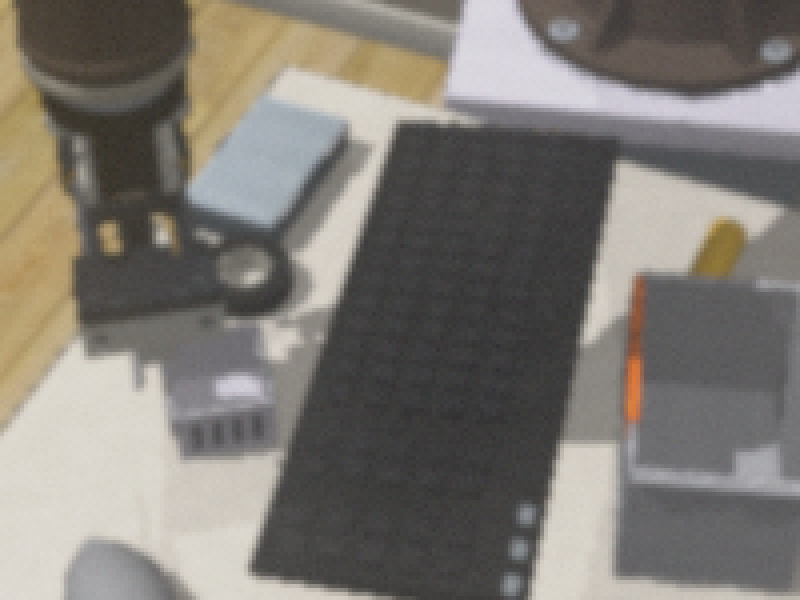

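The gripper straddles the post at about (140,300) and nothing else is disturbed, so I close.

```bash

python3 -m crank '[[[0,0,0.15],0,150],[[0,0,0],0,180],[[0,0,0],0,200],[[0,0,0],0,225],[[0,0,0],0,235]]' 15
python3 -m crank '[[[0,0,0],0,255],[[0,0,0],0,255],[[0,0,0],0,255],[[0,0,0],0,255],[[0,0,0],0,255]]' 40
python3 -c "
from h import *
to((.488,-.2814,.095),21.8)
im,d=save('side','side2',(150,100,350,250),4)"
```

```text
clock: 4.75
position: [0.4867, -0.2813, 0.0932]
ee_rot: [-1.763, -2.6, 0.0]
force: [-0.2, 0.4, 0.1]
width: 0.22
clock: 5.25
position: [0.4867, -0.2813, 0.0932]
ee_rot: [1.763, 2.6, -0.0]
force: [-0.6, -0.1, 0.1]
width: 0.148
t 5.25 p [ 0.4867 -0.2813  0.0932] f [-0.6 -0.1  0.1] w 0.148
[[-0.37   0.929  0.   ]
 [ 0.929  0.37  -0.   ]
 [-0.    -0.    -1.   ]]
tool shift cm [-0.06  0.11 -0.18] tool y yaw 21.71 turn -0.09 j [ 0.75  0.52 -0.45  1.85  0.3   0.83  0.53]
```

```bash
sleep 6
```

```text
(no output)
```

View pics/side2.png

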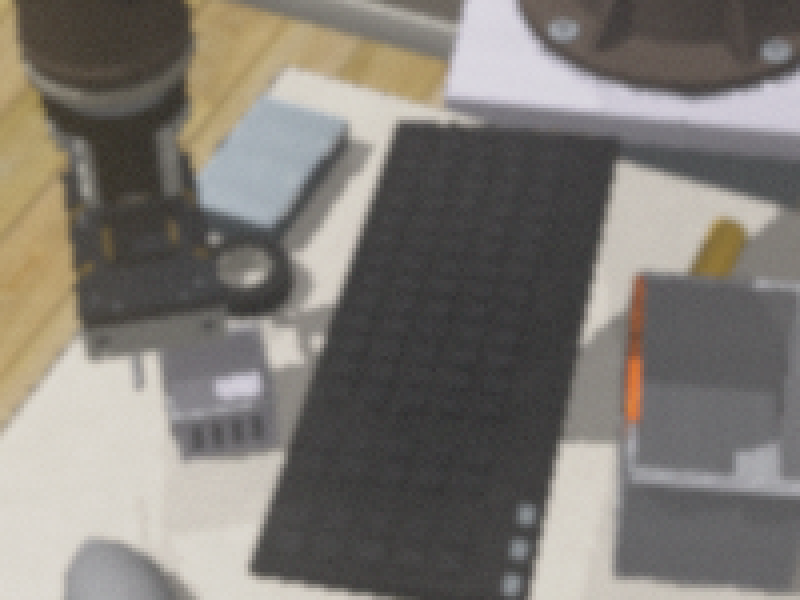

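```bash

python3 -m crank '[[[0,0,-1],0,255],[[0,0,-2.5],0,255],[[0,0,-3],0,255],[[0,0,-3],0,255],[[0,0,-3],0,255]]'
python3 -m crank '[[[0,0,-3],0,255],[[0,0,-0.5],5,255],[[0,0,0],5,255],[[0,0,0],5,255],[[0,0,0],4,255]]'
python3 -m crank '[[[0,0,0],0,255],[[0,0,0],0,255]]'
python3 -c "
from h import *
to((.497,-.1,.25),2.6)
im,d=save('side','side3',(120,60,370,250),3.2)"
```

```text
clock: 5.8
position: [0.4865, -0.281, 0.2201]
ee_rot: [1.763, 2.6, 0.0]
force: [1.2, -1.3, -1.5]
width: 0.148
clock: 6.3
position: [0.4866, -0.281, 0.254]
ee_rot: [2.172, 2.27, 0.0]
force: [0.5, -0.3, -2.2]
width: 0.151
clock: 6.5
position: [0.4867, -0.2811, 0.2536]
ee_rot: [2.166, 2.276, -0.0]
force: [0.4, -0.5, -1.4]
width: 0.15
t 6.5 p [ 0.4867 -0.2811  0.2536] f [ 0.4 -0.5 -1.4] w 0.15
[[-0.05   0.999  0.   ]
 [ 0.999  0.05  -0.   ]
 [-0.     0.    -1.   ]]
tool shift cm [18.03  1.93  0.36] tool y yaw 2.84 turn 0.24 j [ 0.75  0.35 -0.43  1.66  0.16  1.16  0.33]
```

```bash
sleep 6
```

```text
(no output)
```

View pics/side3.png

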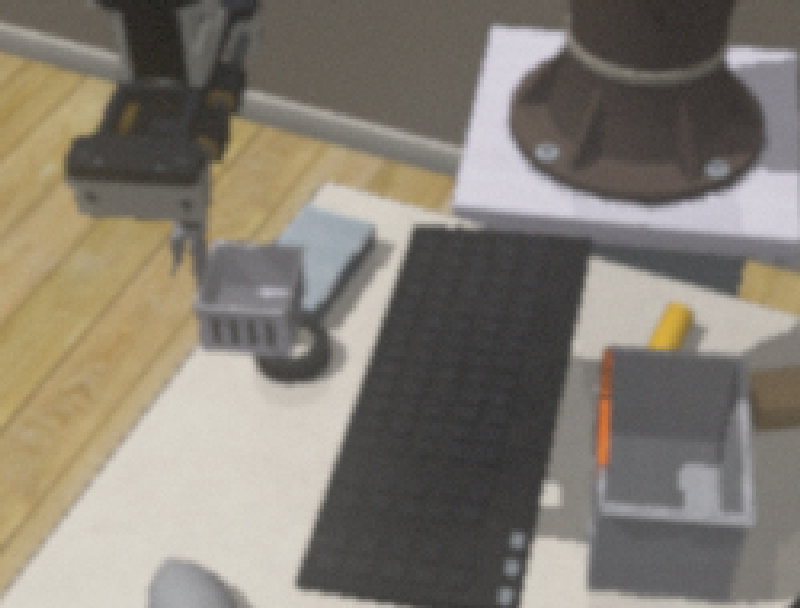

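Basket is held level at crop (250,295), with the tape and mouse in place. Now carry it over the tank.

```bash

python3 -m crank '[[[1.5,0.2,0],0.2,255],[[3,0.3,0],0,255],[[3,0.3,0],0,255],[[3,0.3,0],0,255],[[3,0.3,0],0,255]]'
python3 -m crank '[[[3,0.3,0],0,255],[[3,0.3,0],0,255],[[3,0.3,0],0,255],[[3,0.2,0],0,255],[[2.5,0.2,0],0,255]]'
python3 -m crank '[[[0,0,0],0,255],[[0,0,0],0,255],[[0,0,0],0,255]]'
python3 -c "
from h import *
to((.497,0,.25),2.6)
im,d=save('side','side4',(220,30,420,180),4)
im,d=save('top','top4',(90,130,240,270),4)"
```

```text
clock: 7.05
position: [0.4945, -0.1433, 0.2533]
ee_rot: [-2.17, -2.271, -0.0]
force: [0.1, -0.5, -0.9]
width: 0.151
clock: 7.55
position: [0.5007, 0.0028, 0.2534]
ee_rot: [-2.169, -2.272, -0.001]
force: [0.6, -0.5, -1.5]
width: 0.153
clock: 7.85
position: [0.5012, -0.0008, 0.2531]
ee_rot: [2.172, 2.269, -0.001]
force: [-0.6, 0.8, -1.3]
width: 0.147
t 7.85 p [ 0.5012 -0.0008  0.2531] f [-0.6  0.8 -1.3] w 0.147
[[-0.043  0.999 -0.   ]
 [ 0.999  0.043 -0.   ]
 [-0.    -0.    -1.   ]]
tool shift cm [ 0.1  -0.41  0.32] tool y yaw 2.49 turn -0.11 j [ 0.36  0.27 -0.57  1.79  0.16  1.13 -0.22]
```

```bash
sleep 8
```

```text
(no output)
```

View pics/side4.png

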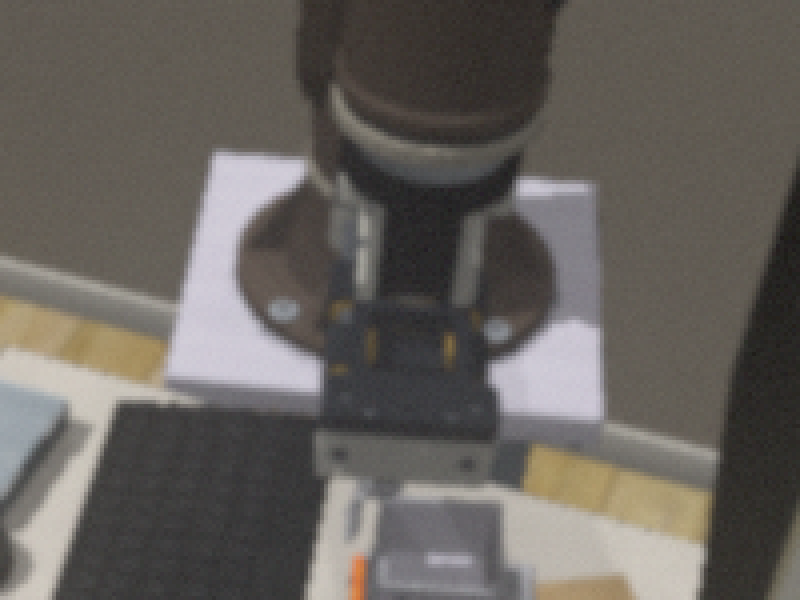

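View pics/top4.png

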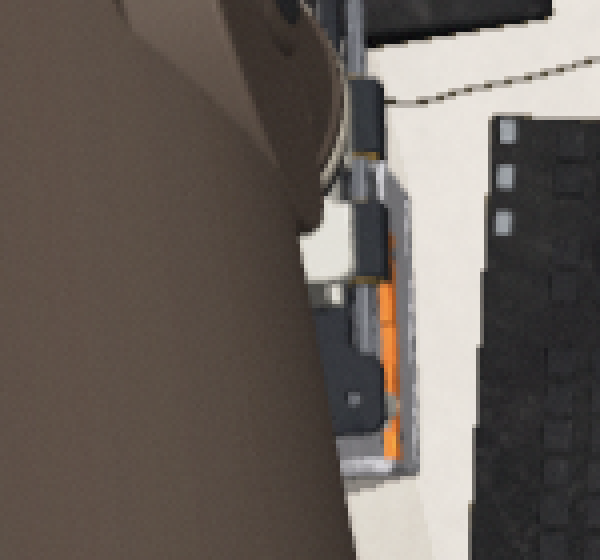

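```bash
python3 - <<'E'
from h import *
z=np.load('pics/side4.npz'); im,d=z['im'],z['d']
P,u,v=cloud('side',d,np.ones(d.shape,bool))
k=(abs(P[:,0]-.5)<.05)&(P[:,1]>-.04)&(P[:,1]<.1)&(P[:,2]>.13)&(P[:,2]<.27)
for z0 in np.arange(.14,.26,.01):
    q=P[k&(abs(P[:,2]-z0)<.005)]
    if len(q): 
        a=np.sort(q[:,1])*1000; print(round(z0,3),len(q),'y',a[[0,1,-2,-1]].round(1),'x',(np.percentile(q[:,0],[5,95])*1000).round(1), 'lip y', a[a<-2].round(1))
np.set_printoptions(linewidth=250)
for vv in range(145,176): print(vv,' '.join(f'{d[vv,uu]*1000:4.0f}' for uu in range(302,352,2)))
E
```

```text
0.16 268 y [-1.  -0.9 61.4 63.7] x [470.  532.8] lip y []
0.17 198 y [-0.5 -0.1 62.9 63.9] x [469.1 534. ] lip y []
0.18 203 y [-1.  -0.6 62.7 63.3] x [469.6 534.4] lip y []
0.19 226 y [-0.9 -0.5 63.2 63.9] x [469.2 533.7] lip y []
0.2 244 y [-0.8  1.3 65.4 65.8] x [468.3 534.8] lip y []
0.21 34 y [-17.5 -17.2   2.4   2.7] x [493.1 517.2] lip y [-17.5 -17.2 -17.  -16.8 -16.5 -16.3 -16.1 -15.9 -15.7 -15.6 -15.5 -15.
 -14.8 -14.6 -14.4 -14.1 -13.9 -13.6 -13.5 -11.9 -10.2]
0.22 18 y [-15.3 -14.2   3.    3.2] x [493.2 516.9] lip y [-15.3 -14.2 -13.9 -13.7 -13.3 -13.1 -12.9 -12.6 -12.4 -12.2 -10.7 -10.5]
0.23 16 y [-11.7 -11.5   2.3   2.6] x [504.5 517.5] lip y [-11.7 -11.5 -11.2 -11.  -10.   -9.8  -6.6]
0.24 48 y [-13.3 -13.1   8.1   8.4] x [506.7 516. ] lip y [-13.3 -13.1 -12.9 -12.7 -12.4 -12.2 -12.  -11.4 -11.2 -10.9 -10.7 -10.5
 -10.3  -9.5  -9.3  -9.   -8.8  -8.6  -7.6  -7.4  -7.2  -6.9  -5.2  -4.9
  -4.6  -3.3  -3.1  -2.7]
0.25 9 y [-5.7 -5.5  0.3  0.5] x [508.7 513.6] lip y [-5.7 -5.5 -3.7 -3.6]
145  757  760  757  757  754  754  755  754  751  755  750  753  751  752  750  748  7
[... 3212 characters left out ...]
  947  950  948  949  947  951  927  899 1177 1176 1176
171 1175 1178 1174 1033 1031 1045  903  894  944  951  950  947  948  946  945  952  949  942  947  947  922  897 1034 1031 1034
172 1174 1170 1176 1032 1031  944  903  895  944  942  948  945  946  945  949  945  947  944  947  946  921  893 1034 1034 1035
173 1170 1167 1169 1031 1030  941  889  893  945  943  942  940  942  945  945  944  944  946  944  942  919  891 1039 1034 1033
174 1166 1164 1166 1026 1028  940  890  891  942  940  943  941  943  942  940  942  940  940  944  943  918  891 1042 1039 1029
175 1162 1162 1164 1027 1027  933  885  885  942  939  942  936  939  939  938  938  942  940  936  939  915  886 1044 1040 1026
```

```bash
sleep 1; python3 - <<'E'
import numpy as np,cv2
z=np.load('pics/side4.npz'); im=z['im']
cv2.imwrite('pics/side4z.png',cv2.resize(im[135:195,290:370,::-1],None,fx=9,fy=9,interpolation=cv2.INTER_CUBIC))
E
sleep 6
```

```text
(no output)
```

View pics/side4z.png

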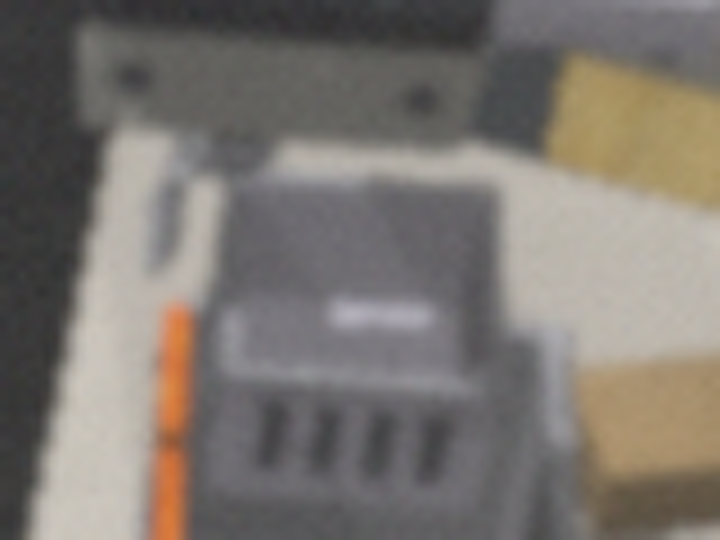

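```bash
python3 - <<'E'
from h import *
def ray(n,u,v,zp):
    c=get_calibration(n); R=np.array(c['R']);C=-R.T@c['t']
    r=np.stack([(u-c['cx'])/c['fx'],(v-c['cy'])/c['fy'],np.ones_like(u)],-1)@R
    return C+r*((zp-C[2])/r[...,2])[...,None]
for n in ('top','side'):
    print(n,get_calibration(n)['fx'])
    im=np.load(f'pics/{n}0.npz')['im'].astype(float)
    w=np.clip((im[...,0]-im[...,2])/190,0,1)   # orange fraction
    box=(178,180,196,254) if n=='top' else (300,165,318,212)
    rows=[]
    for v in range(box[1],box[3]):
        a=w[v,box[0]:box[2]].copy(); a[a<.12]=0
        if a.sum()<.7: continue
        u0=(a*np.arange(box[0],box[2])).sum()/a.sum(); wd=a.sum()
        X=ray(n,np.array([u0,u0-wd/2,u0+wd/2]),np.array([v]*3,float),.101); rows.append((*X[0,:2],X[1,1],X[2,1],a.max()))
    r=np.array(rows)*1000
    # line fit y vs x
    g=r[(r[:,4]>500)&(r[:,0]>418)&(r[:,0]<520)]
    for nm,c in (('mid',1),('e1',2),('e2',3)):
        p=np.polyfit(g[:,0]-484,g[:,c],1); print(nm,'y at x=484:',p[1].round(2),'slope deg',np.degrees(np.arctan(p[0])).round(2),'rms',np.std(g[:,c]-np.polyval(p,g[:,0]-484)).round(2))
    print('x extent',r[:,0].min().round(1),r[:,0].max().round(1)); print([ (int(x[0]),int(x[4]/10)) for x in r])
E
```

```text
top 480.64443100920755
mid y at x=484: -5.63 slope deg 2.61 rms 0.29
e1 y at x=484: -2.31 slope deg 2.62 rms 0.33
e2 y at x=484: -8.95 slope deg 2.59 rms 0.34
x extent 413.9 525.3
[(525, 51), (523, 91), (521, 92), (519, 92), (517, 92), (515, 92), (513, 91), (511, 91), (509, 91), (507, 92), (505, 92), (503, 91), (501, 92), (499, 92), (497, 92), (495, 92), (493, 92), (491, 92), (489, 92), (487, 91), (485, 92), (483, 92), (481, 91), (479, 74), (477, 81), (475, 91), (473, 91), (471, 92), (469, 92), (468, 92), (466, 92), (464, 91), (462, 92), (460, 92), (458, 90), (456, 92), (454, 92), (452, 92), (450, 91), (448, 92), (446, 91), (444, 92), (442, 92), (440, 92), (438, 92), (436, 93), (435, 91), (433, 92), (431, 93), (429, 92), (427, 92), (425, 91), (423, 91), (421, 92), (419, 91), (417, 92), (415, 91), (413, 50)]
side 444.7269335673428
mid y at x=484: -3.57 slope deg 2.48 rms 0.17
e1 y at x=484: -6.3 slope deg 2.35 rms 0.2
e2 y at x=484: -0.83 slope deg 2.6 rms 0.3
x extent 418.1 528.0
[(418, 50), (421, 68), (424, 72), (427, 74), (431, 74), (434, 73), (437, 71), (440, 73), (443, 73), (447, 72), (450, 73), (453, 73), (456, 70), (459, 61), (462, 46), (465, 48), (468, 65), (472, 72), (475, 72), (478, 72), (481, 71), (484, 73), (487, 76), (490, 77), (493, 77), (496, 78), (499, 77), (501, 78), (504, 78), (507, 78), (510, 76), (513, 76), (516, 75), (519, 76), (522, 73), (525, 57), (527, 30)]
```

```bash
cat > ov.py <<'E'
from h import *
def proj(n,X):
    c=get_calibration(n); Y=np.array(X)@np.array(c['R']).T+np.array(c['t']); return np.stack([Y[:,0]/Y[:,2]*c['fx']+c['cx'],Y[:,1]/Y[:,2]*c['fy']+c['cy']],1)
def basket(n,s,R,dx=0,dy=0,dz=0):
    hk=np.array(s['position'])+R[:,0]*(-.004+dx)+np.array([0,0,-.0182+dz])-R[:,1]*dy
    bx=R[:,0]; by=-R[:,1]; bz=np.array([0,0,1.])
    f=lambda a,b,c: hk+a*bx/1e3+b*by/1e3+c*bz/1e3   # mm rel hook point
    L=[]
    for zz in (-35,-75): 
        c=[(8,-32),(68,-32),(68,32),(8,32)]
        for i in range(4): L.append((f(*c[i],zz),f(*c[(i+1)%4],zz)))
    for a,b in ((8,-32),(68,-32)): L.append((f(a,b,-35),f(a,b,-75)))
    for b in (-13,13): L.append((f(-5,b,4),f(-5,b,-27)))
    L.append((f(-5,-13,-27),f(-5,13,-27)))
    for b in (-8,8): L.append((f(-5,b,4),f(5,b,4)))
    return [proj(n,l) for l in L]
E
python3 - <<'E'
from ov import *
s,R=st()
im=np.load('pics/side4.npz')['im']
x0,y0,x1,y1=290,135,370,195; k=9
o=cv2.resize(im[y0:y1,x0:x1,::-1],None,fx=k,fy=k,interpolation=cv2.INTER_CUBIC)
for l in basket('side',s,R):
    p=((l-[x0,y0]+.5)*k).round().astype(int); cv2.line(o,tuple(map(int,p[0])),tuple(map(int,p[1])),(0,255,0),1)
cv2.imwrite('pics/ov4.png',o)
E
```

```text
t 7.95 p [ 0.5013 -0.0012  0.2531] f [ 0.5  0.4 -1.9] w 0.151
[[-0.042  0.999 -0.   ]
 [ 0.999  0.042 -0.   ]
 [-0.    -0.    -1.   ]]
```

```bash
sleep 6
```

```text
(no output)
```

View pics/ov4.png

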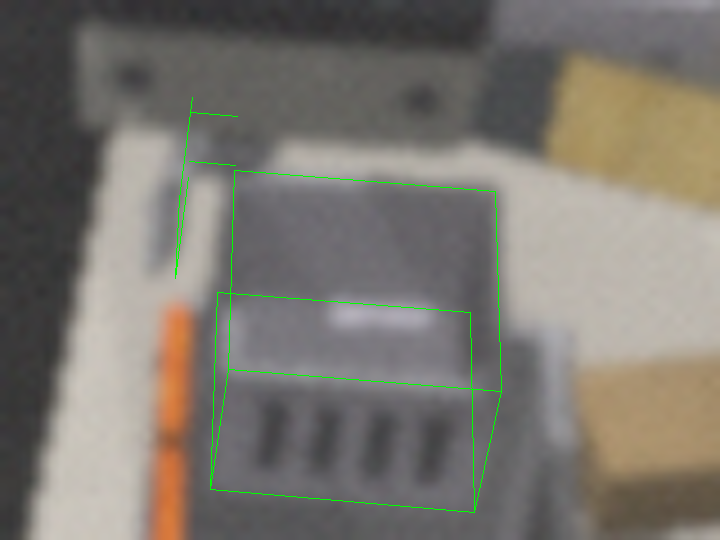

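The overlay of the kinematic prediction matches the basket in the side view to within about 0.5 mm: tray corners at (235,170) and (495,190), lip at (180,230). In the same camera the strip sits about 2.4 mm further +y, so I correct for that and lower to just above the rim.

```bash

python3 -m crank '[[[0.23,-0.2,1],0,255],[[0,0,2.5],0,255],[[0,0,2.5],0,255],[[0,0,2.5],0,255],[[0,0,1.3],0,255]]'
python3 -m crank '[[[0,0,0],0,255],[[0,0,0],0,255],[[0,0,0],0,255]]'
cat > v.py <<'E'
import sys
from ov import *
fn=sys.argv[1]; s,R=st(); print('yaw',np.degrees(np.arctan2(R[1,1],R[0,1])).round(2))
im,d=save('side',fn)
x0,y0,x1,y1=290,135,370,210; k=8
o=cv2.resize(im[y0:y1,x0:x1,::-1],None,fx=k,fy=k,interpolation=cv2.INTER_CUBIC)
if len(sys.argv)>2:
  for l in basket('side',s,R):
    p=((l-[x0,y0]+.5)*k).round().astype(int); cv2.line(o,tuple(map(int,p[0])),tuple(map(int,p[1])),(0,255,0),1)
cv2.imwrite('pics/'+fn+'.png',o)
E
python3 v.py side5 1
```

```text
clock: 8.45
position: [0.4978, 0.0014, 0.1528]
ee_rot: [-2.171, -2.267, 0.003]
force: [0.8, -0.1, -1.6]
width: 0.153
clock: 8.75
position: [0.5001, 0.002, 0.1563]
ee_rot: [2.171, 2.268, 0.002]
force: [-0.3, -0.1, -2.0]
width: 0.148
t 8.75 p [0.5001 0.002  0.1563] f [-0.3 -0.1 -2. ] w 0.148
[[-0.044  0.999  0.002]
 [ 0.999  0.044  0.   ]
 [-0.     0.002 -1.   ]]
yaw 2.5
```

```bash
sleep 8
```

```text
(no output)
```

View pics/side5.png

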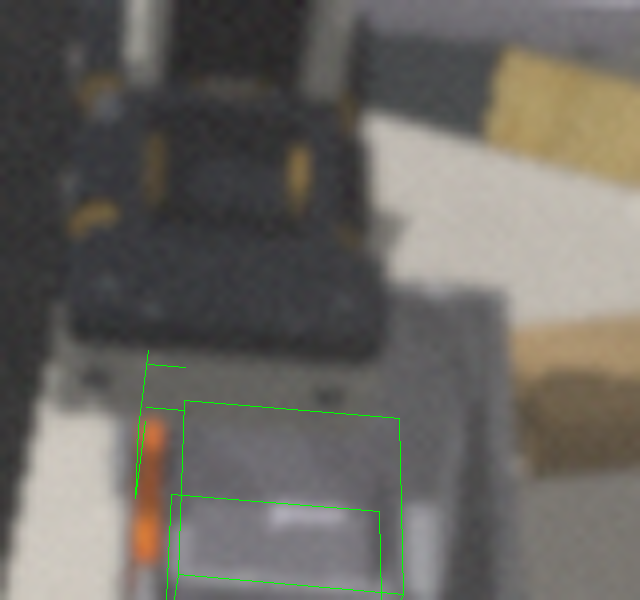

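```bash

python3 -m crank '[[[-0.1,0,0],0,255],[[0,0,0.4],0,255],[[0,0,0.4],0,255],[[0,0,0.4],0,255],[[0,0,0],0,255]]'
python3 -m crank '[[[0,0,0.2],0,255],[[0,0,0.2],0,255],[[0,0,0],0,255]]'
python3 v.py side6 1
```

```text
clock: 9.3
position: [0.4988, 0.0008, 0.1425]
ee_rot: [-2.172, -2.269, 0.001]
force: [-0.9, -0.0, -0.2]
width: 0.152
clock: 9.6
position: [0.4992, 0.0008, 0.1389]
ee_rot: [-2.172, -2.269, 0.001]
force: [-0.2, 0.2, -1.0]
width: 0.151
t 9.6 p [0.4992 0.0008 0.1389] f [-0.2  0.2 -1. ] w 0.151
[[-0.044  0.999 -0.   ]
 [ 0.999  0.044 -0.   ]
 [-0.    -0.    -1.   ]]
yaw 2.51
```

```bash
sleep 9
```

```text
(no output)
```

View pics/side6.png

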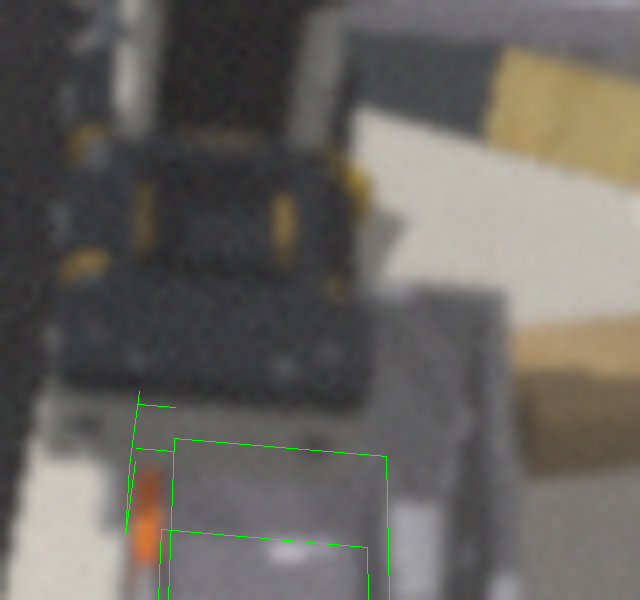

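The lip is at (110,510), outside the orange strip at (145,520). It is already about 7 mm past the lip-entry height with no contact force, so I lower until the bridge touches.

```bash

python3 -m crank '[[[0,0,0.4],0,255],[[0,0,0.4],0,255],[[0,0,0.4],0,255],[[0,0,0.2],0,255],[[0,0,0],0,255]]'
python3 -m crank '[[[0,0,0],0,255],[[0,0,0],0,255]]'
for i in 1 2 3; do python3 -c "
from cell import monitor
s=monitor.observe();print(s['position'],s['force'])"; done
```

```text
clock: 10.15
position: [0.4991, 0.0009, 0.1248]
ee_rot: [-2.172, -2.269, 0.001]
force: [0.3, -0.0, -2.0]
width: 0.147
clock: 10.35
position: [0.4994, 0.0009, 0.1253]
ee_rot: [2.172, 2.269, 0.0]
force: [0.1, 0.8, -1.3]
width: 0.15
[0.49944696 0.00090659 0.12534471] [ 0.1388907   0.81621641 -1.25993953]
[0.49944696 0.00090659 0.12534471] [ 0.1388907   0.81621641 -1.25993953]
[0.49944696 0.00090659 0.12534471] [ 0.1388907   0.81621641 -1.25993953]
```

```bash

python3 -m crank '[[[0,0,0.2],0,255],[[0,0,0.2],0,255],[[0,0,0.2],0,255],[[0,0,0],0,255]]'
python3 -m crank '[[[0,0,0.1],0,255],[[0,0,0.1],0,255],[[0,0,0],0,255]]'
python3 -m crank '[[[0,0,0.1],0,255],[[0,0,0.1],0,255],[[0,0,0],0,255],[[0,0,0],0,255]]'
```

```text
clock: 10.75
position: [0.4993, 0.0009, 0.119]
ee_rot: [-2.172, -2.269, 0.0]
force: [0.2, 1.0, -0.5]
width: 0.149
clock: 11.05
position: [0.4994, 0.0009, 0.1172]
ee_rot: [2.172, 2.269, -0.0]
force: [-1.6, -0.9, 2.0]
width: 0.15
clock: 11.45
position: [0.4994, 0.0009, 0.1153]
ee_rot: [2.172, 2.269, -0.0]
force: [-0.7, -0.7, 3.8]
width: 0.152
```

Contact came at the expected height and the press is now about 4 N. Next I slide towards −x (tool −y).

```bash

python3 -m crank '[[[0,-0.3,0],0,255],[[0,-0.3,0],0,255],[[0,-0.3,0],0,255],[[0,-0.3,0],0,255],[[0,0,0],0,255]]'
python3 -m crank '[[[0,-0.2,0],0,255],[[0,-0.2,0],0,255],[[0,-0.2,0],0,255],[[0,-0.2,0],0,255],[[0,0,0],0,255]]'
python3 -m crank '[[[0,-0.1,0],0,255],[[0,-0.1,0],0,255],[[0,-0.1,0],0,255],[[0,0,0],0,255]]'
```

```text
clock: 11.95
position: [0.4869, 0.0004, 0.1153]
ee_rot: [2.172, 2.27, -0.0]
force: [1.4, 0.5, 3.5]
width: 0.149
clock: 12.45
position: [0.4789, -0.0001, 0.1152]
ee_rot: [-2.172, -2.269, 0.001]
force: [2.5, -0.1, 4.4]
width: 0.15
clock: 12.85
position: [0.4762, -0.0002, 0.1152]
ee_rot: [-2.172, -2.269, 0.0]
force: [2.7, 0.7, 3.2]
width: 0.148
```

```bash

python3 -m crank '[[[0,-0.1,0],0,255],[[0,-0.1,0],0,255],[[0,0,0],0,255]]'
python3 -m crank '[[[0,-0.05,0],0,255],[[0,-0.05,0],0,255],[[0,0,0],0,255]]'
```

```text
clock: 13.15
position: [0.4741, -0.0003, 0.1152]
ee_rot: [-2.172, -2.269, 0.001]
force: [2.1, -0.6, 4.1]
width: 0.151
clock: 13.45
position: [0.4732, -0.0003, 0.1152]
ee_rot: [-2.172, -2.269, 0.0]
force: [3.0, 0.2, 4.5]
width: 0.149
```

```bash
python3 -m crank '[[[0,-0.05,0],0,255],[[0,-0.05,0],0,255],[[0,0,0],0,255]]'
```

```text
clock: 13.75
position: [0.4709, -0.0006, 0.1146]
ee_rot: [-2.171, -2.268, 0.003]
force: [-0.3, -1.1, -1.2]
width: 0.148
```

The drop shows in the force: fz went from +4.5 to −1.2 N at x≈0.471. I centre it slightly and lower the rest of the way.

```bash
python3 -m crank '[[[0,-0.05,0],0,255],[[0,-0.05,0],0,255],[[0,0,0],0,255]]'
python3 -m crank '[[[0,0,0.1],0,255],[[0,0,0.1],0,255],[[0,0,0],0,255]]'
python3 -m crank '[[[0,0,0.1],0,255],[[0,0,0],0,255]]'
```

```text
clock: 14.05
position: [0.4708, -0.0005, 0.1149]
ee_rot: [-2.172, -2.269, 0.001]
force: [-0.2, 0.3, -1.2]
width: 0.149
clock: 14.35
position: [0.4713, -0.0004, 0.113]
ee_rot: [-2.172, -2.269, 0.0]
force: [0.5, -0.2, -1.2]
width: 0.149
clock: 14.55
position: [0.4714, -0.0003, 0.1122]
ee_rot: [2.172, 2.27, 0.0]
force: [-0.8, -0.5, -1.1]
width: 0.149
```

```bash
python3 -m crank '[[[0,0,0.1],0,255],[[0,0,0.1],0,255],[[0,0,0],0,255]]'
python3 -m crank '[[[0,0,0.1],0,255],[[0,0,0],0,255],[[0,0,0],0,255]]'
```

```text
clock: 14.85
position: [0.4714, -0.0003, 0.1102]
ee_rot: [2.172, 2.269, 0.0]
force: [-0.7, -0.2, 1.8]
width: 0.151
clock: 15.15
position: [0.4714, -0.0003, 0.1093]
ee_rot: [2.172, 2.269, 0.0]
force: [0.0, 0.6, 3.4]
width: 0.153
```

Contact restarted at TCP z≈0.112, which puts the hook at 0.094, so it is home. I relieve the press, open and retreat.

```bash
python3 -m crank '[[[0,0,-0.1],0,255],[[0,0,-0.1],0,255],[[0,0,0],0,255]]'
python3 -m crank '[[[0,0,0],0,200],[[0,0,0],0,180],[[0,0,0],0,150],[[0,0,0],0,120],[[0,0,0],0,120]]' 20
python3 v.py side7
```

```text
clock: 15.45
position: [0.4714, -0.0003, 0.1113]
ee_rot: [2.172, 2.269, 0.0]
force: [-0.2, -0.0, 0.7]
width: 0.152
clock: 15.95
position: [0.4714, -0.0003, 0.1112]
ee_rot: [-2.172, -2.27, 0.0]
force: [0.5, -1.2, 0.0]
width: 0.499
t 15.95 p [ 4.714e-01 -3.000e-04  1.112e-01] f [ 0.5 -1.2  0. ] w 0.499
[[-0.044  0.999 -0.   ]
 [ 0.999  0.044 -0.   ]
 [-0.    -0.    -1.   ]]
yaw 2.51
```

```bash
sleep 6
```

```text
(no output)
```

View pics/side7.png

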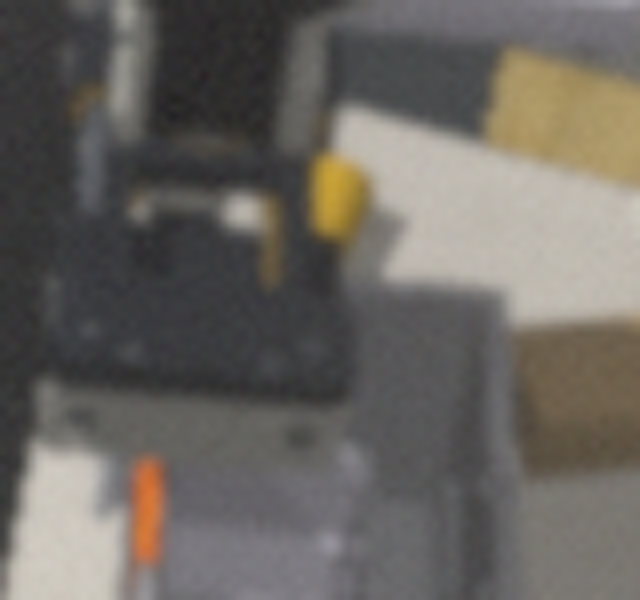

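The basket stays on the wall with the lip at (108,490) and the tray inside. Now straight up and clear.

```bash

python3 -m crank '[[[0,0,0],0,60],[[0,0,-1],0,60],[[0,0,-2],0,60],[[0,0,-3],0,60],[[0,0,-4],0,60]]'
python3 -m crank '[[[0,0,-4],0,60],[[-3,0,-1],0,60],[[-3.5,0,0],0,60],[[-3.5,0,0],0,60],[[-3.5,0,0],0,60]]'
python3 -m crank '[[[-3.5,0,0],0,60],[[-3.5,0,0],0,60],[[-3,0,0],0,60],[[0,0,0],0,60],[[0,0,0],0,60]]'
python3 - <<'E'
from h import *
st()
im,d=save('side','side8',(270,120,390,230),5)
P,u,v=cloud('side',d,np.ones(d.shape,bool)); col=im[v,u].max(1)
im2,d2=save('top','top8',(110,150,230,260),5)
for n,dd,ii in (('top',d2,im2),('side',d,im)):
    P,u,v=cloud(n,dd,np.ones(dd.shape,bool)); 
    q=P[(abs(P[:,0]-.4714)<.03)&(abs(P[:,1])<.03)&(P[:,2]>.125)&(P[:,2]<.17)]
    print(n,len(q),q.mean(0).round(4),q[:,2].max().round(4),np.percentile(q[:,2],90).round(4))
for l in ('mouse','tape_roll'):
    print(l,[np.round(x['location'],3) for x in look_for(l,'top')[:1]],[np.round(x['location'],3) for x in look_for(l,'side')[:1]])
E
```

```text
clock: 16.5
position: [0.4703, -0.0003, 0.2119]
ee_rot: [-2.17, -2.269, 0.002]
force: [1.4, -1.0, -0.7]
width: 0.763
clock: 17.0
position: [0.4772, -0.1364, 0.2623]
ee_rot: [2.171, 2.269, 0.001]
force: [-0.5, 0.7, -0.6]
width: 0.763
clock: 17.5
position: [0.4815, -0.2352, 0.2616]
ee_rot: [-2.174, -2.268, -0.001]
force: [0.2, -0.1, 0.3]
width: 0.766
t 17.5 p [ 0.4815 -0.2352  0.2616] f [ 0.2 -0.1  0.3] w 0.766
[[-0.043  0.999  0.   ]
 [ 0.999  0.043  0.001]
 [ 0.001  0.    -1.   ]]
top 84 [ 0.4706 -0.0016  0.1458] 0.1524 0.1509
side 81 [0.4763 0.0006 0.1419] 0.1512 0.1497
mouse [] [array([ 0.642, -0.266,  0.026])]
tape_roll [] [array([ 0.37 , -0.26 ,  0.011])]
```

```bash
sleep 9
```

```text
(no output)
```

View pics/side8.png

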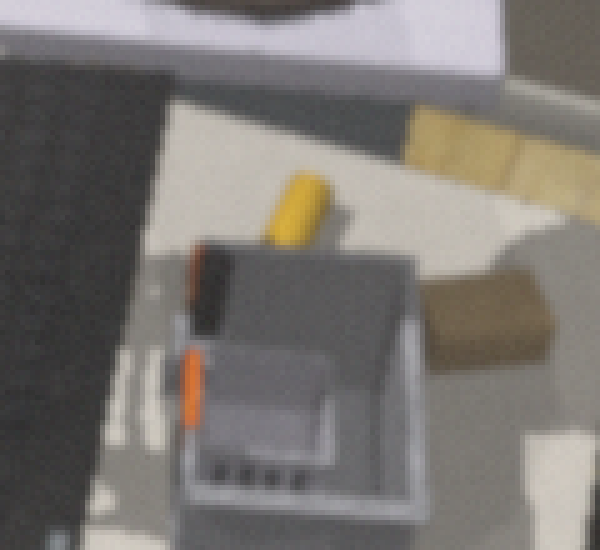

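View pics/top8.png

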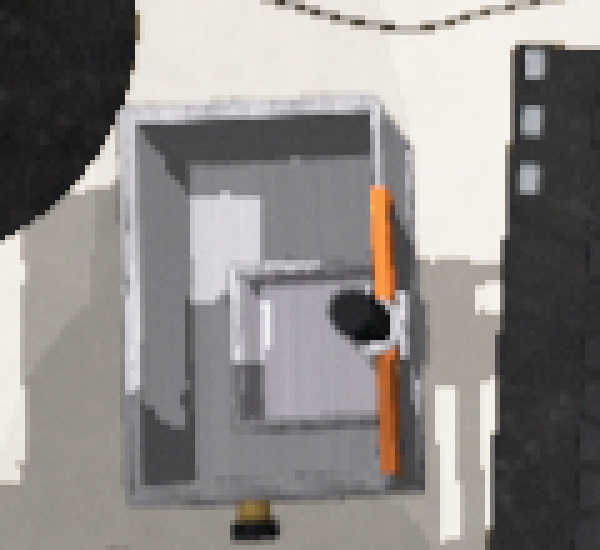

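```bash
python3 - <<'E'
from h import *
im,d=save('top','top9',(110,150,230,260),5)
print('n',monitor.observe()['clock'])
P,u,v=cloud('top',d,np.ones(d.shape,bool)); col=im[v,u].max(1)
k=(abs(P[:,0]-.4714)<.03)&(abs(P[:,1])<.03)&(P[:,2]>.144)&(col<70); q=P[k]
print('post top',len(q),q.mean(0).round(4),np.percentile(q,[3,97],axis=0).round(4).tolist())
# tray interior/rim points: fit plane to floor
k=(abs(P[:,0]-.472)<.045)&(P[:,1]>-.0)&(P[:,1]<.085)&(P[:,2]>.012)&(P[:,2]<.09)
q=P[k]; print(len(q)); h,e=np.histogram(q[:,2],bins=np.arange(.01,.092,.004)); print(list(zip((e[:-1]*1000).round(),h)))
f=P[k&(P[:,2]>.015)&(P[:,2]<.036)&(abs(P[:,0]-.472)<.022)&(P[:,1]<.06)&(P[:,1]>.01)]
for _ in range(4):
    A=np.c_[f[:,0]-.47,f[:,1]-.03,np.ones(len(f))]; c=np.linalg.lstsq(A,f[:,2],rcond=None)[0]; r=f[:,2]-A@c; f=f[abs(r)<2*r.std()+1e-4]
print('floor plane',c.round(4),len(f),r.std())
for n in ('top',):
  for l in ('mouse','tape_roll','basket'):
    print(l,[(np.round(x['location'],3),round(x['score'],2)) for x in look_for(l,n)[:1]])
E
```

```text
n 17.85
post top 51 [ 0.4703 -0.001   0.1497] [[0.4644, -0.007, 0.1467], [0.4756, 0.0054, 0.1526]]
890
[(np.float64(10.0), np.int64(10)), (np.float64(14.0), np.int64(42)), (np.float64(18.0), np.int64(339)), (np.float64(22.0), np.int64(137)), (np.float64(26.0), np.int64(29)), (np.float64(30.0), np.int64(23)), (np.float64(34.0), np.int64(19)), (np.float64(38.0), np.int64(23)), (np.float64(42.0), np.int64(16)), (np.float64(46.0), np.int64(25)), (np.float64(50.0), np.int64(16)), (np.float64(54.0), np.int64(78)), (np.float64(58.0), np.int64(120)), (np.float64(62.0), np.int64(13)), (np.float64(66.0), np.int64(0)), (np.float64(70.0), np.int64(0)), (np.float64(74.0), np.int64(0)), (np.float64(78.0), np.int64(0)), (np.float64(82.0), np.int64(0)), (np.float64(86.0), np.int64(0))]
floor plane [-0.0008 -0.0352  0.021 ] 363 0.0016133959381790127
mouse []
tape_roll []
basket [(array([0.468, 0.035, 0.032]), 0.63)]
```

The post top has risen 19.2 mm from where it stood on the desk, so the hook is 94.2 mm above the desk, which is home. The tray floor leans only about 2°. In the top view the bridge sits in the gap in the orange strip at (395,325), and in the side view the mouse and tape have not moved. I'm handing in.

```bash
python3 -c "
from cell import workorder, monitor
print(workorder.sign_off(), monitor.observe()['clock'], monitor.observe()['force'])"
```

```text
the job is handed in; nothing more can be done
the job is handed in; nothing more can be done
```

The basket is hanging in the rinse tank with its hook home in the strip's notch. The gripper has let go, and the job was handed in at about 18 s on the robot's clock. The hand-in gave no verdict, and the `monitor` call I put in the same line after it was refused.

**What I did:** I gripped the post, carried the basket over the tank and landed the bridge on the flat of the strip. I pressed at about 4 N and slid it 28 mm until it dropped at x ≈ 0.471. Then I seated it with about 3 N, eased off, released and moved clear.

**Last checks:**
- **Height:** the post top is 19.2 mm higher than when the basket stood on the desk, so the hook is at about 94.2 mm. Home is 94 mm.
- **Lean:** the tray floor tilts about 2° (0.035 rad), and the tray is inside the tank.
- **Forces:** readings taken at the end of each call never passed about 5 N in any direction during the slide and seating.
- **Bystanders:** the side camera shows the mouse and tape roll within a few millimetres of their starting places.

**What failed or disagreed:**
- **Top camera:** the network did not find the mouse or the tape roll in the last two top pictures, so that check rests on the side camera alone.
- **Strip position:** the two cameras disagreed by about 2 mm across the wall. I used the side camera, where I could measure the hook against the strip directly.

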